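# Load two dead-weight carriers with slotted weights, slots crossed

## Task

Load the two weight carriers on the inspection plate: the brass weights go on the brass carrier and the steel ones on the steel carrier, on each the large weight flat on the base and the small one flat on top of it, both centred on the stem. Turn the slot of each small weight about a quarter turn from the slot of the large one beneath (either way round), so that the pair cannot slide off together. Lower the weights into place, never drop them, and leave the micrometer, the radius block and the pin chuck where they are.

Things in the scene. Friction and masses are not known exactly. Their poses are not given: they have to be found in the camera images.
- brass_large: large slotted weight of brass: flat disc (sizes in mm), diameter 68, 16 thick, lying flat, about 380 g. Origin: centre of its underside, z up. A slot 14 wide runs from the rim, on the disc's +x side, inward past the centre to x = -7. Two upright flats on the rim, 60 apart, face +y and -y: grip these, fingers closing along y.
- brass_small: small slotted weight of brass: flat disc (sizes in mm), diameter 50, 16 thick, lying flat, about 190 g. Origin: centre of its underside, z up. A slot 14 wide runs from the rim, on the disc's +x side, inward past the centre to x = -7. Two upright flats on the rim, 44 apart, face +y and -y: grip these, fingers closing along y.
- steel_large: large slotted weight of steel: flat disc (sizes in mm), diameter 68, 16 thick, lying flat, about 350 g. Origin: centre of its underside, z up. A slot 14 wide runs from the rim, on the disc's +x side, inward past the centre to x = -7. Two upright flats on the rim, 60 apart, face +y and -y: grip these, fingers closing along y.
- steel_small: small slotted weight of steel: flat disc (sizes in mm), diameter 50, 16 thick, lying flat, about 170 g. Origin: centre of its underside, z up. A slot 14 wide runs from the rim, on the disc's +x side, inward past the centre to x = -7. Two upright flats on the rim, 44 apart, face +y and -y: grip these, fingers closing along y.
- brass_carrier: weight carrier of brass, fixed on the plate: round base (sizes in mm), diameter 76, 10 thick, with an upright stem at its centre, diameter 8, top 5 mm tapered, tip 58 above the underside. Origin: centre of the base's underside, z up. The first weight's underside rests 10 above this origin, the second's 26 above.
- steel_carrier: weight carrier of steel, fixed on the plate: round base (sizes in mm), diameter 76, 10 thick, with an upright stem at its centre, diameter 8, top 5 mm tapered, tip 58 above the underside. Origin: centre of the base's underside, z up. The first weight's underside rests 10 above this origin, the second's 26 above.
- micrometer: chrome outside micrometer lying flat, about 120 x 45 mm, 15 mm high, loose; leave it alone. Origin underneath, at the middle of its C frame; thimble along +x.
- radius_block: small ground steel radius block, 50 x 30 mm, 34 mm high, with a rounded shoulder, loose; leave it alone. Origin at the centre of its underside.
- pin_chuck: black pin chuck lying on its side, about 105 mm long along its x axis, 16 mm thick, loose; leave it alone. Origin underneath, about mid-length. Beyond it, outside the plate (y below -0.4 m), a green bench vise 152 mm high is bolted to the bench; all listed things stand on the inspection plate, whose top is 40 mm above the bench (z = 0.04).

How it is judged:
At the end, for the whole second after the job is handed in: On each carrier the large weight of its material lies on the base (10 mm up) and the small one on it (26 mm up), +-4 mm; each within 10 mm of the stem axis, level within 0.08 rad; the pair's slots cross at 60 to 120 degrees; all released and at rest (horizontal distance between each of brass_large, brass_small and brass_carrier below 0.01 m and z of brass_large in the frame of brass_carrier between 0.006 and 0.014 m and angle between each of brass_large, brass_small, steel_large, steel_small's own z axis and vertical below 0.08 rad and linear speed of each of brass_large, brass_small, steel_large, steel_small below 0.02 m/s and angular speed of each of brass_large, brass_small, steel_large, steel_small below 0.2 rad/s and z of brass_small in the frame of brass_carrier between 0.022 and 0.03 m and horizontal distance between each of steel_large, steel_small and steel_carrier below 0.01 m and z of steel_large in the frame of steel_carrier between 0.006 and 0.014 m and z of steel_small in the frame of steel_carrier between 0.022 and 0.03 m and angle between the x axis of brass_large and the x axis of brass_small, either way round above 1.05 rad and angle between the x axis of steel_large and the x axis of steel_small, either way round above 1.05 rad); the robot touches nothing.
It fails at once if the micrometer, radius block or pin chuck is moved by more than 15 mm (distance of any of micrometer, radius_block, pin_chuck from where it was at the start of the episode above 0.015 m).
It fails at once if a weight is dropped or flung: it goes faster than 0.45 m/s (a free fall of about 10 mm) while the fingers do not hold it ((linear speed of brass_large above 0.45 m/s and contact force between the fingers and brass_large below 0.3 N) or (linear speed of brass_small above 0.45 m/s and contact force between the fingers and brass_small below 0.3 N) or (linear speed of steel_large above 0.45 m/s and contact force between the fingers and steel_large below 0.3 N) or (linear speed of steel_small above 0.45 m/s and contact force between the fingers and steel_small below 0.3 N)).
It also fails if it takes over 120 s, if anything falls off the work surface, if the arm or the gripper's body presses on something with over 40 N, if the wrist force passes 120 N, or if a joint passes its speed limit or range.

## Robot

A 6-joint arm with a two-finger parallel gripper is mounted at the origin on the work surface. World frame = base frame: x ahead of the robot, y to its left, z up, the work surface at z = 0. Lengths are in m, angles in rad, forces in N, time in s.
With the tool pointing down it reaches from about 0.35 to 0.85 m from the base axis. Payload 8.1 kg.
Tool frame: the origin (TCP) lies at the very end of the fingers, on their centre line; the grasp point (between the pads) lies 19 mm behind it; z points along the fingers, y is the direction in which the jaws open and shut (so a half turn about z gives the same grasp; the last joint's range is limited). The gripper opens to 93 mm and grips with 3 to 60 N. Pads are 15 mm wide; open, the fingers measure 128 mm over their backs; the gripper's body (75 mm by 188 mm) begins 65 mm behind the grasp point.
Start: joints at [-1.237, 0.13, 1.488, -0, 1.523, -0.085], TCP at [0.244, -0.548, 0.219] pointing down, gripper open.
Joint ranges: [-2.96, 2.96], [-0.89, 2.26], [0.02, 2.5], [-1.34, 4.48], [0, 2.73], [-2.66, 2.66]. Speed limits (rad/s): [2.39, 2.39, 2.79, 3.14, 3.14, 3.14].

## Interface

Orientations are given as a rotation vector (axis times angle).
In Python, from bench import ctrl gives the robot as it stands.
- The arm moves only by the shell command python3 -m inch 'ROWS'. ROWS is JSON, a list that holds one entry, the list of rows, each a list of 5 numbers: the closure, from 0 (fully open) to 1 (shut), then the shift along the tool's x, y, z in mm, then the turn about the tool's z in rad. In form: [[[fingers, x, y, z, spin], ...]]. A call has exactly 10 rows; each row shifts and turns the commanded pose from where the row before left it, along the tool's axes as they then stand; what a row does not reach is not made up. A row lasts 1/8 s, in which the tool goes at most 62.5 mm and 10.7 degrees, less where a joint would pass 70% of its speed; a pose out of reach is approached as far as the arm can. A call is refused whole if a number of a shift passes 62.5 or a number of a turn 0.188, either way. A call with a gripper value outside its range is refused whole. The fingers move at their own pace and stop on an object; the grip force is fixed at half the most. Time passes only in rows, so rows that do not move let the fingers close, or fill a call up. It gives the time, the measured TCP pose, the force and the opening at its end, in the units of the state.
- ctrl.get_obs(): the state, without advancing time (a new reading comes with each control period).
- ctrl.camera(name): name is "scene" or "top" or "wrist"; returns a dict with "image" (384x512x3 uint8, red, green, blue), "range_z" (384x512 float32, m along the optical axis (not along the pixel's ray), 0 where there is no reading), "fx", "fy", "cx", "cy" (pixels), "world_from_camera" (4x4, takes a point from camera to world coordinates). Camera axes: x right, y down, z forward; pixel columns grow to the right and rows downward; lengths in m; the calibration is good to about 2 mm. A picture is of the moment at which its call begins.
- ctrl.hand_in(): hands the job in, once; it reports no verdict.
The state is a dict: "clock": time; "joint_positions": joint angles; "qvel": joint speeds; "tau": joint torques, N m; "position": TCP position; "tool_rot": TCP orientation; "force": force on the tool from outside, world axes, zero at the start; "torque": the same for the moment, N m; "opening": opening from 0.0 (shut) to 1.0 (fully open).
Only numpy, scipy, OpenCV 4.12 (cv2) and the standard library are available. Lean on these libraries where they do the work, as an engineer would, in place of code of your own. Each camera call takes 0.05 s, during which the arm holds its last target.

## Working session

There is one attempt and no reset: what is moved stays moved. The work goes in short steps, Python scripts to look and compute and a shell command to move; the robot and the scene stay as the last step left them, time stands still between calls to the robot, and variables do not carry over. Pictures are saved under pics/ and viewed, and the job is handed in when it is done.

```bash
mkdir -p pics; ls
cat > h.py <<'E'
import numpy as np, cv2
from bench import ctrl
def shot(n,f):
    c=ctrl.camera(n); cv2.imwrite('pics/'+f,cv2.cvtColor(c['image'],cv2.COLOR_RGB2BGR)); np.savez('last_'+n+'.npz',**{k:np.array(v) for k,v in c.items()}); return c
def world(c):
    z=c['range_z']; v,u=np.mgrid[:z.shape[0],:z.shape[1]]
    p=np.stack([(u-c['cx'])/c['fx']*z,(v-c['cy'])/c['fy']*z,z],-1)
    T=np.array(c['world_from_camera']); return p@T[:3,:3].T+T[:3,3]
E
python3 - <<'E'
from h import *
o=ctrl.get_obs(); print(o)
for n in('top','scene','wrist'):
    c=shot(n,n+'0.png'); print(n,c['fx'],np.round(c['world_from_camera'],3).tolist())
E
```

```text
pics
{'clock': 0.0, 'joint_positions': array([-1.23735948e+00,  1.31142969e-01,  1.48929368e+00, -2.34129829e-05,
        1.52299849e+00, -8.53993439e-02]), 'qvel': array([ 0.00123951,  0.00034287,  0.00049871, -0.00222532,  0.00012982,
        0.00043146]), 'tau': array([-1.16387178e-03, -5.59848368e+01, -4.91754198e+01,  7.70422281e-02,
        3.57594341e-02, -1.64083012e-04]), 'position': array([ 0.24384145, -0.54758428,  0.21759041]), 'tool_rot': array([-3.07116934e+00, -6.52730288e-01,  3.94234668e-04]), 'force': array([ 0.15145824,  0.3141497 , -0.13742998]), 'torque': array([-0.03605816,  0.03252419, -0.01192712]), 'opening': 0.9987138584015061}
top 404.6234809101429 [[-0.019, -0.995, 0.096, 0.505], [-0.999, 0.016, -0.032, 0.011], [0.03, -0.096, -0.995, 0.961], [0.0, 0.0, 0.0, 1.0]]
scene 408.12437568039013 [[0.843, 0.349, -0.408, 0.975], [0.537, -0.527, 0.658, -0.585], [0.015, -0.775, -0.632, 0.627], [0.0, 0.0, 0.0, 1.0]]
wrist 274.6837719278596 [[0.406, -0.871, -0.277, 0.322], [-0.914, -0.388, -0.121, -0.513], [-0.002, 0.302, -0.953, 0.384], [0.0, 0.0, 0.0, 1.0]]
```

View pics/top0.png

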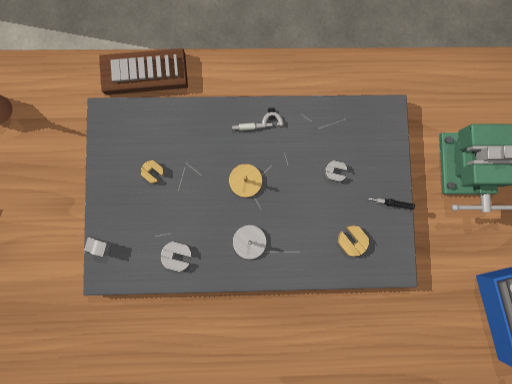

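View pics/scene0.png

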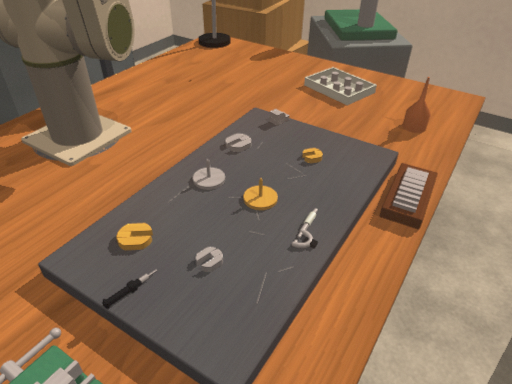

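View pics/wrist0.png

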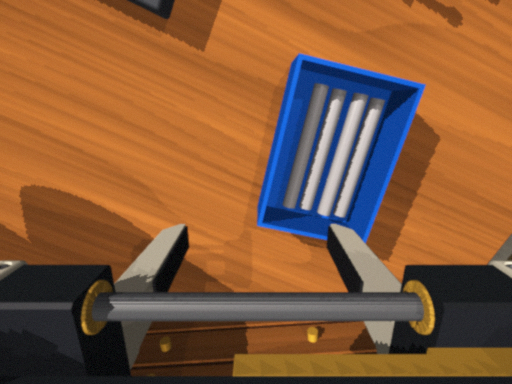

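```bash
cat >> h.py <<'E'
from scipy.optimize import minimize
def sd_weight(p,R,h):
    # approx inside function soft (mm)
    x,y=p[:,0],p[:,1]
    d=np.maximum(np.hypot(x,y)-R,np.abs(y)-h)
    s=np.maximum(np.abs(y)-7,-7-x)   # slot region: neg inside
    return np.maximum(d,-s)
def raster_fit(c,ztop,guess,large,thr_lo=None,verbose=True):
    """fit mask of image by projecting the pixels' rays on plane ztop; uses range mask"""
    R,h=(34,30) if large else (25,22)
    W=world(c); T=np.array(c['world_from_camera'])
    H,Wd=c['range_z'].shape
    v,u=np.mgrid[:H,:Wd]
    r=np.stack([(u-c['cx'])/c['fx'],(v-c['cy'])/c['fy'],np.ones_like(u,float)],-1)@T[:3,:3].T
    t=(ztop-T[2,3])/r[...,2]; P=r*t[...,None]+T[:3,3]
    near=np.hypot(P[...,0]-guess[0],P[...,1]-guess[1])<R/1000+.015
    m=(np.abs(W[...,2]-ztop)<.006)[near].astype(float)
    q=P[near][:,:2]*1000
    px=np.linalg.norm(P[0,1]-P[0,0])*1000
    def cost(a):
        cc,ss=np.cos(a[2]),np.sin(a[2]); d=q-a[:2]
        l=np.stack([d[:,0]*cc+d[:,1]*ss,-d[:,0]*ss+d[:,1]*cc],-1)
        f=1/(1+np.exp(sd_weight(l,R,h)/(px*.3)))
        return ((f-m)**2).mean()
    best=None
    for a in np.arange(0,2*np.pi,np.pi/8):
        s=minimize(cost,[guess[0]*1000,guess[1]*1000,a],method='Nelder-Mead',options=dict(initial_simplex=[[guess[0]*1000+dx,guess[1]*1000+dy,a+da] for dx,dy,da in((0,0,0),(4,0,0),(0,4,0),(0,0,.3))]))
        if best is None or s.fun<best.fun: best=s
    return best.x[0]/1000,best.x[1]/1000,np.angle(np.exp(1j*best.x[2])),best.fun
E
python3 - <<'E'
from h import *
c=dict(np.load('last_top.npz')); W=world(c)
z=W[...,2]
print('plate',np.median(z[200:220,290:310]))
pts=dict(brass_small=(152,171),brass_large=(353,241),steel_small=(337,171),steel_large=(176,257))
for k,(u,v) in pts.items():
    w=W[v-20:v+21,u-20:u+21].reshape(-1,3); w=w[w[:,2]>.05]
    g=(w[:,:2].min(0)+w[:,:2].max(0))/2
    print(k,g.round(4),np.median(w[:,2]).round(4), np.round(raster_fit(c,.056,g,'large' in k),4))
for k,(u,v) in dict(bc=(246,181),sc=(250,242)).items():
    w=W[v-22:v+23,u-22:u+23].reshape(-1,3); 
    b=w[(w[:,2]>.046)&(w[:,2]<.056)]; s=w[w[:,2]>.065]
    hull=cv2.minEnclosingCircle((b[:,:2]*1000).astype(np.float32)); print(k,hull,(b[:,:2].min(0)+b[:,:2].max(0))/2,b[:,:2].mean(0),s.mean(0),len(s),s[:,2].max())
for k,(u,v) in dict(mic=(262,122),rb=(97,247),pc=(392,203)).items():
    w=W[max(v-15,0):v+16,u-28:u+29].reshape(-1,3); w=w[w[:,2]>.046]; print(k,w.min(0),w.max(0))
E
```

```text
plate 0.03937261154606653
brass_small [0.5826 0.1278] 0.0553 [ 0.9159 -0.1099  0.5329  0.    ]
brass_large [ 0.4721 -0.1254] 0.0554 [ 0.6508 -0.4321  0.5     0.    ]
steel_small [ 0.5794 -0.105 ] 0.0553 [ 0.8046 -0.327   2.3226  0.    ]
steel_large [0.4598 0.105 ] 0.055 [ 0.4464  0.1666 -1.8402  0.0034]
bc ((613.145263671875, 11.434788703918457), 37.855369567871094) [0.61218551 0.01176725] [0.6126941  0.01148993] [0.55823812 0.01119172 0.52524587] 26 0.9610269067702418
sc ((474.5563659667969, 4.39169454574585), 37.77172088623047) [0.47453319 0.00506109] [0.47444665 0.00472334] [0.48170823 0.00613479 0.29671136] 17 0.9610269067702418
mic [ 0.50512366 -0.0780325   0.04601983] [0.78090859 0.03517663 0.96102691]
rb [0.45062536 0.01066371 0.04611701] [0.50512366 0.36652301 0.96102691]
pc [ 0.50512366 -0.37119711  0.04607255] [0.56611498 0.01066371 0.96102691]h.py:31: RuntimeWarning: overflow encountered in exp
  f=1/(1+np.exp(sd_weight(l,R,h)/(px*.3)))
```

```bash
sed -i 's/    T=np.array(c\[.world_from_camera.\]); return p@T\[:3,:3\].T+T\[:3,3\]/    T=np.array(c["world_from_camera"]); w=p@T[:3,:3].T+T[:3,3]; w[z<=0]=np.nan; return w/; s/    near=np.hypot/    near=np.isfinite(W[...,2])\&(np.hypot/; s/<R\/1000+.015$/<R\/1000+.015)/' h.py
sed -i 's/f=1\/(1+np.exp(\(.*\)))$/f=1\/(1+np.exp(np.clip(\1,-40,40)))/' h.py
python3 - <<'E'
from h import *
c=dict(np.load('last_top.npz')); W=world(c)
pts=dict(brass_small=(152,171),brass_large=(353,241),steel_small=(337,171),steel_large=(176,257))
for k,(u,v) in pts.items():
    w=W[v-20:v+21,u-20:u+21].reshape(-1,3); w=w[w[:,2]>.05]
    g=(w[:,:2].min(0)+w[:,:2].max(0))/2
    print(k,g.round(4),np.median(w[:,2]).round(4), np.round(raster_fit(c,.0555,g,'large' in k),4))
for k,(u,v) in dict(bc=(246,181),sc=(250,242)).items():
    w=W[v-22:v+23,u-22:u+23].reshape(-1,3); 
    b=w[(w[:,2]>.046)&(w[:,2]<.056)]; s=w[w[:,2]>.065]
    hull=cv2.minEnclosingCircle((b[:,:2]*1000).astype(np.float32)); print(k,hull,(b[:,:2].min(0)+b[:,:2].max(0))/2,b[:,:2].mean(0),s.mean(0),len(s),s[:,2].max())
for k,(u,v) in dict(mic=(262,122),rb=(97,247),pc=(392,203)).items():
    w=W[max(v-15,0):v+16,max(0,u-28):u+29].reshape(-1,3); w=w[w[:,2]>.046]; print(k,w.min(0),w.max(0))
E
```

```text
brass_small [0.636  0.2211] 0.0552 [ 0.6356  0.2206 -2.2749  0.0117]
brass_large [ 0.4721 -0.228 ] 0.0554 [ 0.4723 -0.2283  0.6514  0.0118]
steel_small [ 0.6307 -0.1959] 0.0552 [ 0.6305 -0.1953 -1.8245  0.0132]
steel_large [0.4463 0.1663] 0.055 [ 0.4464  0.1669 -1.8358  0.0115]
bc ((613.145263671875, 11.434788703918457), 37.855369567871094) [0.61218551 0.01176725] [0.6126941  0.01148993] [0.61135258 0.01171973 0.08946484] 13 0.09713754508465933
sc ((474.5563659667969, 4.39169454574585), 37.77172088623047) [0.47453319 0.00506109] [0.47444665 0.00472334] [0.47450348 0.00474127 0.09230657] 13 0.09673721323153428
mic [ 0.72899731 -0.0780325   0.04601983] [0.78090859 0.03517663 0.05744454]
rb [0.45062536 0.31219696 0.04611701] [0.49043715 0.36652301 0.0780001 ]
pc [ 0.54121472 -0.37119711  0.04607255] [ 0.56611498 -0.26782296  0.05981457]
```

```bash
cat > plan.py <<'E'
import sys
from h import *
from scipy.spatial.transform import Rotation as Ro
o=ctrl.get_obs(); R=Ro.from_rotvec(o['tool_rot']).as_matrix(); p=o['position']
psi=np.arctan2(R[1,0],R[0,0])
print('t',round(o['clock'],2),'p',p.round(4),'psi',round(psi,3),'tilt',np.round(R[:2,2],4),'open',round(o['opening'],3),'F',np.round(o['force'],1),'j6',round(o['joint_positions'][5],2))
for a in sys.argv[1:]:
    x,y,z,ps=map(float,a.split(','))
    d=np.array([x,y,z])-p
    sp=-np.angle(np.exp(1j*(ps-psi)))
    R2=R@Ro.from_rotvec([0,0,sp]).as_matrix()
    print('now-axes',(R.T@d*1000).round(1),'spin',round(sp,3),'after-spin axes',(R2.T@d*1000).round(1))
E
python3 plan.py .4722,-.228,.12,.651
```

```text
t 0.15 p [ 0.2439 -0.5477  0.2178] psi 0.419 tilt [-0.0005  0.0014] open 1.0 F [ 0.   0.5 -0.2] j6 -0.09
now-axes [ 338.6 -199.1   98.1] spin -0.232 after-spin axes [ 375.3 -115.8   98.1]
```

```bash
python3 -m inch '[[[0,0,0,10,-0.116],[0,0,0,10,-0.116],[0,47,-14.5,9,0],[0,47,-14.5,9,0],[0,47,-14.5,9,0],[0,47,-14.5,9,0],[0,47,-14.5,9,0],[0,47,-14.5,9,0],[0,47,-14.5,9,0],[0,46,-14.5,9,0]]]'; python3 plan.py .4722,-.228,.12,.651; python3 -c "
from h import *
c=shot('wrist','w1.png');W=world(c)
g=(.4722,-.228);print(raster_fit(c,.0555,g,True))"
```

```text
clock: 1.4
position: [0.4727, -0.2272, 0.1262]
tool_rot: [-2.977, -1.004, 0.0]
force: [0.5, -0.2, -0.3]
opening: 1.0
t 1.4 p [ 0.4727 -0.2272  0.1262] psi 0.651 tilt [-0.  0.] open 1.0 F [ 0.5 -0.2 -0.3] j6 0.37
now-axes [-0.9  0.4  6.2] spin -0.0 after-spin axes [-0.9  0.4  6.2]
(np.float64(0.4741258374100137), np.float64(-0.22887967753091004), np.float64(0.652457927226501), np.float64(0.006482821239901983))
```

View pics/w1.png

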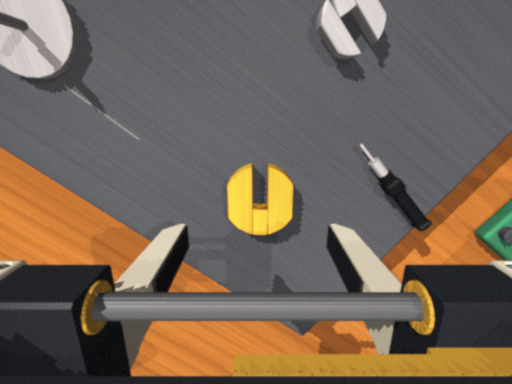

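Wrist view: brass_large at (260,200), slot pointing up (tool +x), square to the jaws; the two cameras agree within 2 mm. I'll descend and grip.

```bash
python3 plan.py .473,-.2286,.0435,.652; python3 -m inch '[[[0,-0.5,1,20,0],[0,0,0,20,0],[0,0,0,20,0],[0,0,0,13,0],[0,0,0,6,0],[0,0,0,3,0],[0,0,0,0.5,0],[1,0,0,0,0],[1,0,0,0,0],[1,0,0,0,0]]]'; python3 -m inch '[[[1,0,0,0,0],[1,0,0,0,0],[1,0,0,0,0],[1,0,0,-5,0],[1,0,0,-15,0],[1,0,0,-25,0],[1,0,0,-25,0],[1,0,0,-25,0],[1,0,0,-20,0],[1,0,0,0,0]]]'; python3 plan.py .6128,.0115,.155,.652; python3 -c "
from h import *
c=shot('wrist','w2.png')"
```

```text
t 1.45 p [ 0.4747 -0.2223  0.1248] psi 0.653 tilt [0.0001 0.0037] open 1.005 F [ 0.7  4.7 -1. ] j6 0.38
now-axes [-5.3  4.2 81.3] spin 0.001 after-spin axes [-5.3  4.2 81.3]
clock: 2.7
position: [0.4725, -0.2298, 0.0444]
tool_rot: [2.976, 1.004, 0.0]
force: [-0.1, -0.2, 0.7]
opening: 0.724
clock: 3.95
position: [0.4736, -0.2305, 0.1618]
tool_rot: [2.974, 1.003, 0.004]
force: [0.3, 0.8, -4.6]
opening: 0.64
t 3.95 p [ 0.4736 -0.2305  0.1618] psi 0.651 tilt [ 0.0037 -0.0023] open 0.64 F [ 0.3  0.8 -4.6] j6 0.37
now-axes [ 257.4 -108.2    6.8] spin -0.001 after-spin axes [ 257.5 -107.9    6.8]
```

View pics/w2.png

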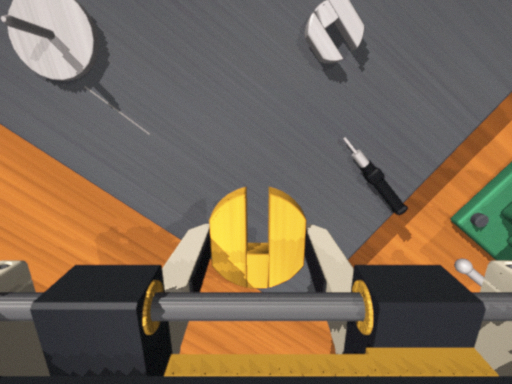

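```bash
python3 -m inch '[[[1,18,-7.5,1,0],[1,34,-14.3,1,0],[1,40,-16.8,1,0],[1,45,-19,1,0],[1,45,-19,1,0],[1,37,-15.5,1,0],[1,24,-10,1,0],[1,12,-5,0,0],[1,2.4,-1.1,0,0],[1,0,0,0,0]]]'; python3 plan.py .6128,.0115,.155,.652; python3 -c "
from h import *
c=shot('wrist','w3.png');o=ctrl.get_obs();p=o['position'];print(p)
for z in(.010,.0115,.013): print(raster_fit(c,p[2]+z,p[:2],True))
W=world(c);w=W[(W[...,2]>.09)&(W[...,2]<.1)&(np.hypot(W[...,0]-.6128,W[...,1]-.0115)<.02)];print(len(w),w.mean(0) if len(w) else 0)
b=W[(abs(W[...,2]-.05)<.004)&(np.hypot(W[...,0]-.6128,W[...,1]-.0115)<.045)];print(len(b),cv2.minEnclosingCircle((b[:,:2]*1000).astype(np.float32)))
"
```

```text
clock: 5.25
position: [0.6111, 0.0117, 0.1518]
tool_rot: [2.977, 1.004, -0.001]
force: [-0.3, -0.8, -5.0]
opening: 0.64
t 5.25 p [0.6111 0.0117 0.1518] psi 0.65 tilt [-0.0007 -0.0003] open 0.64 F [-0.3 -0.8 -5. ] j6 0.86
now-axes [ 1.2  1.2 -3.2] spin -0.002 after-spin axes [ 1.2  1.2 -3.2]
[0.61115746 0.01145187 0.1519731 ]
(np.float64(0.6126626274764433), np.float64(0.012992806706354271), np.float64(0.6505434007171285), np.float64(0.03974559444866527))
(np.float64(0.6129864440492634), np.float64(0.013168736370128054), np.float64(0.658134086425276), np.float64(0.034570154363451795))
(np.float64(0.6135831113596449), np.float64(0.013653904854438171), np.float64(0.659885378917235), np.float64(0.03621761039420637))
68 [0.61575083 0.01191196 0.09512708]
2882 ((614.96728515625, 11.4248046875), 37.820457458496094)
```

View pics/w3.png

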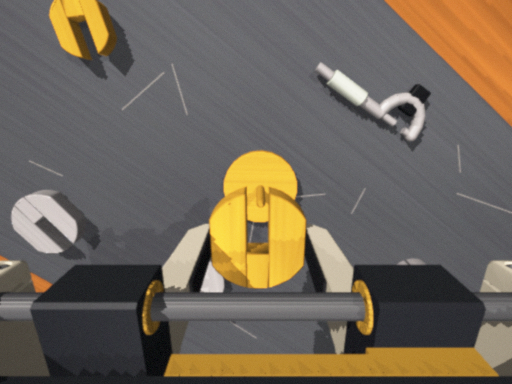

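```bash
python3 -m inch '[[[1,0.6,2.3,8,0],[1,0,0,14,0],[1,0,0,12,0],[1,0,0,6,0],[1,0,0,3,0],[1,0,0,0,0],[1,0,0,0,0],[1,0,0,0,0],[1,0,0,0,0],[1,0,0,0,0]]]'; python3 plan.py .6128,.0115,.054,.652; python3 -c "
from h import *
c=shot('wrist','w4.png');o=ctrl.get_obs();p=o['position'];print(p)
for z in(.0115,): print(raster_fit(c,p[2]+z,p[:2],True))
W=world(c);w=W[(W[...,2]>.09)&(W[...,2]<.1)&(np.hypot(W[...,0]-.6128,W[...,1]-.0115)<.02)];print(len(w),w.mean(0) if len(w) else 0)
b=W[(abs(W[...,2]-.05)<.004)&(np.hypot(W[...,0]-.6128,W[...,1]-.0115)<.045)];print(len(b),cv2.minEnclosingCircle((b[:,:2]*1000).astype(np.float32)))
c=shot('scene','s4.png')
"
```

```text
clock: 6.55
position: [0.6135, 0.0108, 0.1093]
tool_rot: [2.977, 1.004, 0.0]
force: [-0.4, -0.4, -4.2]
opening: 0.638
t 6.55 p [0.6135 0.0108 0.1093] psi 0.651 tilt [ 0.0002 -0.    ] open 0.638 F [-0.4 -0.4 -4.2] j6 0.85
now-axes [-0.1 -1.  55.3] spin -0.001 after-spin axes [-0.1 -1.  55.3]
[0.61342726 0.01080079 0.10919866]
(np.float64(0.615215115494934), np.float64(0.01218344571594142), np.float64(0.6561409797999854), np.float64(0.03444240315500637))
101 [0.61583403 0.01201147 0.09494134]
2805 ((614.6239013671875, 11.133749961853027), 38.10710144042969)
```

View pics/w4.png

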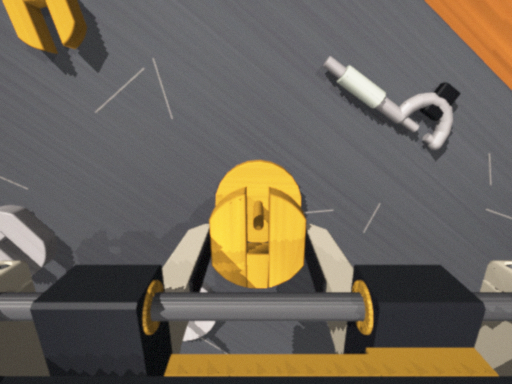

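View pics/s4.png

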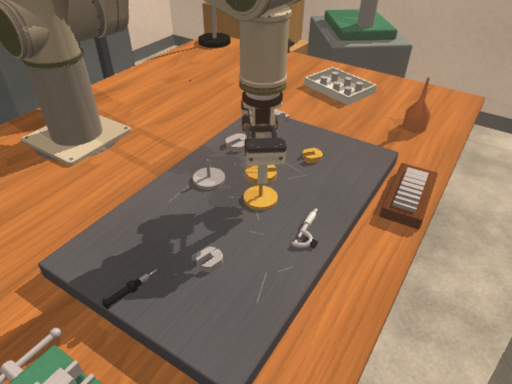

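Stem at (258,213) sits in the middle of the slot (columns 247–268), so I'll lower the weight.

```bash
python3 -m inch '[[[1,0.2,0,8,0],[1,0,0,12,0],[1,0,0,12,0],[1,0,0,10,0],[1,0,0,6,0],[1,0,0,3,0],[1,0,0,1.5,0],[1,0,0,0.5,0],[1,0,0,0,0],[1,0,0,0,0]]]'; python3 plan.py .6128,.0115,.054,.652
```

```text
clock: 7.9
position: [0.6138, 0.0109, 0.0564]
tool_rot: [2.977, 1.004, 0.001]
force: [-0.8, -0.2, -4.7]
opening: 0.64
t 7.9 p [0.6138 0.0109 0.0564] psi 0.651 tilt [ 0.0004 -0.    ] open 0.64 F [-0.8 -0.2 -4.7] j6 0.85
now-axes [-0.4 -1.1  2.4] spin -0.001 after-spin axes [-0.4 -1.1  2.4]
```

```bash
python3 -m inch '[[[1,0,0,0.8,0],[1,0,0,0.7,0],[1,0,0,0.5,0],[1,0,0,0.3,0],[1,0,0,0.2,0],[1,0,0,0,0],[1,0,0,0,0],[1,0,0,0,0],[1,0,0,0,0],[1,0,0,0,0]]]'
```

```text
clock: 9.15
position: [0.6137, 0.0109, 0.0543]
tool_rot: [2.977, 1.004, 0.001]
force: [-5.1, -0.0, 5.3]
opening: 0.642
```

```bash
python3 -m inch '[[[0,0,0,0,0],[0,0,0,0,0],[0,0,0,0,0],[0,0,0,0,0],[0,0,0,-5,0],[0,0,0,-15,0],[0,0,0,-25,0],[0,0,0,-25,0],[0,0,0,0,0],[0,0,0,0,0]]]';  python3 plan.py .636,.2208,.13,.867; python3 -c "
from h import *
c=shot('wrist','w5.png');o=ctrl.get_obs();p=o['position'];print(p)
print(raster_fit(c,.066,p[:2],True))
c=shot('scene','s5.png')
"
```

```text
clock: 10.4
position: [0.6134, 0.011, 0.1233]
tool_rot: [-2.977, -1.004, 0.0]
force: [-0.9, 0.6, -0.5]
opening: 1.001
t 10.4 p [0.6134 0.011  0.1233] psi 0.651 tilt [-0.0001  0.0001] open 1.001 F [-0.9  0.6 -0.5] j6 0.85
now-axes [ 145.1 -153.2   -6.7] spin -0.216 after-spin axes [ 174.6 -118.6   -6.7]
[0.61289036 0.01095094 0.12258302]
(np.float64(0.6151393623540471), np.float64(0.012181029247723294), np.float64(0.6535062887556317), np.float64(0.01898886219378155))
```

View pics/w5.png

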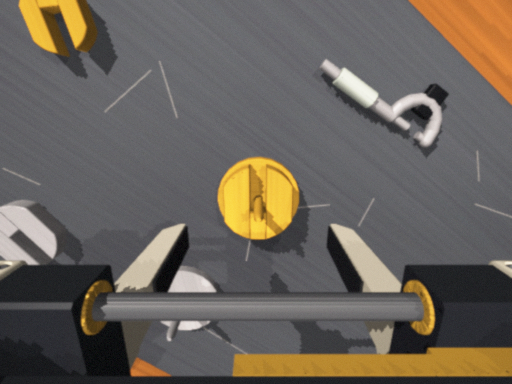

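Brass_large sits flat, centred on the stem at (258,200). On to brass_small.

```bash
python3 -m inch '[[[0,0,0,-3,-0.108],[0,0,0,-3,-0.108],[0,20,-13.6,0,0],[0,33,-22.4,0,0],[0,38,-25.8,0,0],[0,38,-25.8,0,0],[0,28,-19,0,0],[0,14,-9.5,0,0],[0,3.6,-2.5,0,0],[0,0,0,0,0]]]';  python3 plan.py .636,.2208,.0435,.867; python3 -c "
from h import *
c=shot('wrist','w6.png');o=ctrl.get_obs();p=o['position'];print(p)
print(raster_fit(c,.0555,(.636,.2208),False))
"; python3 plan.py .636,.2208,.0435,.867
```

```text
clock: 11.75
position: [0.6361, 0.2199, 0.1292]
tool_rot: [2.851, 1.319, -0.001]
force: [-0.5, 0.3, 0.0]
opening: 0.998
t 11.75 p [0.6361 0.2199 0.1292] psi 0.866 tilt [-0.0006 -0.0006] open 0.998 F [-0.5  0.3  0. ] j6 0.96
now-axes [ 0.7 -0.7 85.7] spin -0.001 after-spin axes [ 0.7 -0.7 85.7]
[0.63621304 0.21951567 0.12939766]
(np.float64(0.638389269806534), np.float64(0.22173463629927298), np.float64(-2.274104505145175), np.float64(0.008091673659205439))
t 11.8 p [0.6362 0.2195 0.1294] psi 0.866 tilt [-0.0004 -0.0005] open 1.002 F [-0.8  0.3  0.5] j6 0.96
now-axes [ 0.9 -1.  85.9] spin -0.001 after-spin axes [ 0.9 -1.  85.9]
```

View pics/w6.png

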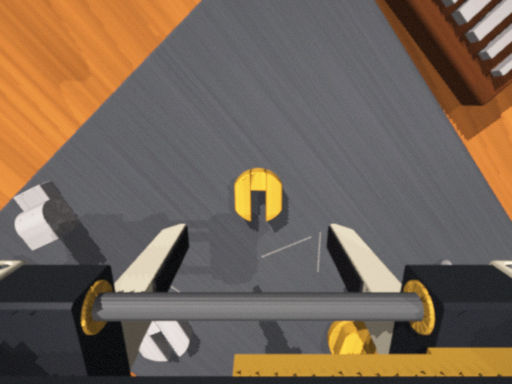

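Brass_small at (258,195), slot pointing down, aligned. Descend and grip.

```bash
python3 -m inch '[[[0,0.8,-0.8,20,0],[0,0,0,24,0],[0,0,0,22,0],[0,0,0,12,0],[0,0,0,5,0],[0,0,0,2,0],[0,0,0,0,0],[1,0,0,0,0],[1,0,0,0,0],[1,0,0,0,0]]]'; python3 -m inch '[[[1,0,0,0,0],[1,0,0,0,0],[1,0,0,0,0],[1,0,0,-5,0],[1,0,0,-15,0],[1,0,0,-25,-0.12],[1,0,0,-25,-0.17],[1,0,0,-25,-0.17],[1,0,0,-15,-0.17],[1,0,0,0,-0.17]]]'; python3 plan.py .6136,.0109,.155,2.222
```

```text
clock: 13.05
position: [0.6362, 0.222, 0.0449]
tool_rot: [2.851, 1.319, 0.001]
force: [0.1, -0.2, 0.8]
opening: 0.724
clock: 14.3
position: [0.6376, 0.2223, 0.1585]
tool_rot: [2.104, 2.329, 0.006]
force: [0.1, 0.3, -1.4]
opening: 0.471
t 14.3 p [0.6376 0.2223 0.1585] psi 1.672 tilt [0.0047 0.0013] open 0.471 F [ 0.1  0.3 -1.4] j6 0.16
now-axes [-207.9  -45.3    3.1] spin -0.55 after-spin axes [-153.6 -147.3    3.1]
```

```bash
python3 -m inch '[[[1,0,0,0,-0.183],[1,0,0,0,-0.183],[1,0,0,0,-0.183],[1,-15,-14.4,0,0],[1,-28,-26.9,0,0],[1,-33,-31.6,0,0],[1,-33,-31.6,0,0],[1,-26,-24.9,0,0],[1,-14,-13.4,0,0],[1,-4.6,-4.5,0,0]]]'; python3 -m inch '[[[1,0,0,10,0],[1,0,0,14,0],[1,0,0,6,0],[1,0,0,2,0],[1,0,0,0,0],[1,0,0,0,0],[1,0,0,0,0],[1,0,0,0,0],[1,0,0,0,0],[1,0,0,0,0]]]'; python3 plan.py .6136,.0109,.07,2.222; python3 -c "
from h import *
c=shot('wrist','w7.png');o=ctrl.get_obs();p=o['position'];print(p)
for z in(.0105,.0115,): print(raster_fit(c,p[2]+z,p[:2],False))
W=world(c);w=W[(W[...,2]>.09)&(W[...,2]<.1)&(np.hypot(W[...,0]-.6128,W[...,1]-.0115)<.02)];print(len(w),w.mean(0) if len(w) else 0)
b=W[(abs(W[...,2]-.066)<.004)&(np.hypot(W[...,0]-.6128,W[...,1]-.0115)<.045)];print(len(b),cv2.minEnclosingCircle((b[:,:2]*1000).astype(np.float32)))
"
```

```text
clock: 15.55
position: [0.6106, 0.0093, 0.1551]
tool_rot: [1.407, 2.808, 0.0]
force: [-0.4, 0.4, -1.9]
opening: 0.465
clock: 16.8
position: [0.6107, 0.0106, 0.1226]
tool_rot: [-1.403, -2.811, -0.0]
force: [0.3, -0.9, -1.9]
opening: 0.472
t 16.8 p [0.6107 0.0106 0.1226] psi 2.216 tilt [-0.      0.0001] open 0.472 F [ 0.3 -0.9 -1.9] j6 -0.71
now-axes [-1.5  2.5 52.6] spin -0.006 after-spin axes [-1.5  2.5 52.6]
[0.61072427 0.01057157 0.12265542]
(np.float64(0.6096131535119048), np.float64(0.012325180933027688), np.float64(-0.9404079069007507), np.float64(0.05079397560876174))
(np.float64(0.6094582212327924), np.float64(0.01259628027983278), np.float64(-0.9419269478993579), np.float64(0.04568713564852378))
0 0
2034 ((614.41845703125, 11.97807788848877), 33.94564437866211)
```

View pics/w7.png

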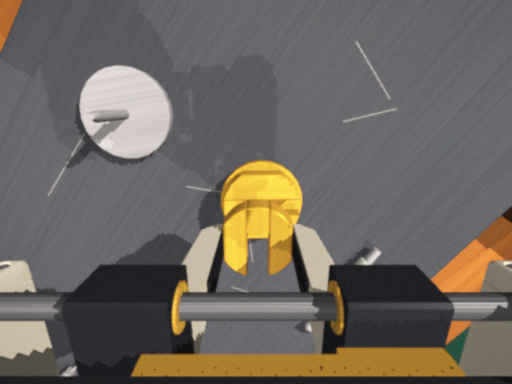

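```bash
python3 -m inch '[[[1,-3,3,5,-0.006],[1,0,0,8,0],[1,0,0,3,0],[1,0,0,1,0],[1,0,0,0,0],[1,0,0,0,0],[1,0,0,0,0],[1,0,0,0,0],[1,0,0,0,0],[1,0,0,0,0]]]'; python3 plan.py .6136,.0109,.07,2.222; python3 -c "
from h import *
c=shot('wrist','w8.png');o=ctrl.get_obs();p=o['position'];print(p)
for z in(.0105,.0115,.0125): print(raster_fit(c,p[2]+z,p[:2],False))
W=world(c);w=W[(W[...,2]>.085)&(W[...,2]<.1)&(np.hypot(W[...,0]-.6128,W[...,1]-.0115)<.02)];print(len(w),w.mean(0) if len(w) else 0)
b=W[(abs(W[...,2]-.066)<.004)&(np.hypot(W[...,0]-.6128,W[...,1]-.0115)<.045)];print(len(b),cv2.minEnclosingCircle((b[:,:2]*1000).astype(np.float32)))
im=cv2.imread('pics/w8.png')[140:300,170:350]; cv2.imwrite('pics/w8c.png',cv2.resize(im,None,fx=4,fy=3.7,interpolation=cv2.INTER_CUBIC))
"
```

```text
clock: 18.1
position: [0.6149, 0.01, 0.1057]
tool_rot: [1.394, 2.815, 0.0]
force: [-0.2, -0.5, -2.7]
opening: 0.47
t 18.1 p [0.6149 0.01   0.1057] psi 2.222 tilt [0. 0.] open 0.47 F [-0.2 -0.5 -2.7] j6 -0.72
now-axes [ 1.5 -0.5 35.7] spin -0.0 after-spin axes [ 1.5 -0.5 35.7]
[0.61493974 0.00997914 0.10565684]
(np.float64(0.6138150890192101), np.float64(0.011741849307213456), np.float64(-0.9339556613675406), np.float64(0.0494800941412391))
(np.float64(0.613656690591175), np.float64(0.01199698123762261), np.float64(-0.9356341038262868), np.float64(0.04536820399521279))
(np.float64(0.6136098555935355), np.float64(0.012074724861882229), np.float64(-0.9362061572338641), np.float64(0.043006984155903545))
0 0
2363 ((614.2598266601562, 11.944416046142578), 33.89466857910156)
```

View pics/w8c.png

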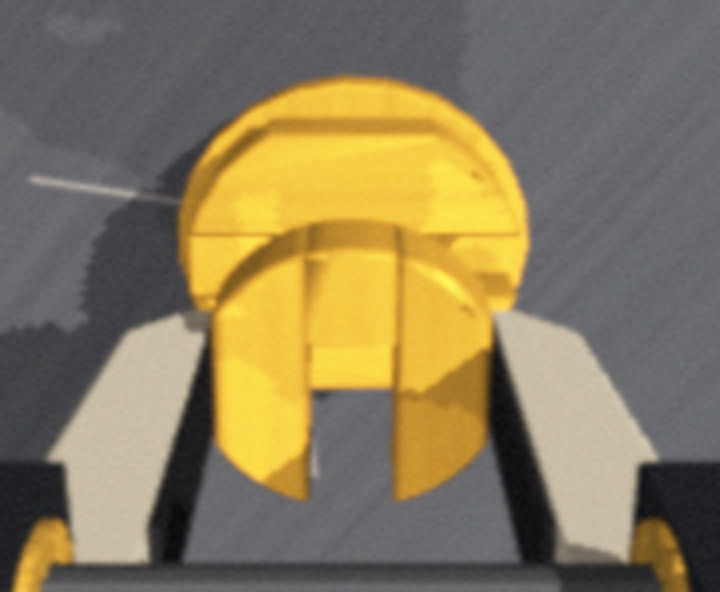

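Held disc and the large one below line up within about 1 mm, with the stem hidden behind the solid part. I'll correct, lower a little and check force and view.

```bash
python3 -m inch '[[[1,-0.6,0.5,0,0],[1,0,0,3,0],[1,0,0,3,0],[1,0,0,3,0],[1,0,0,3,0],[1,0,0,3,0],[1,0,0,1,0],[1,0,0,0,0],[1,0,0,0,0],[1,0,0,0,0]]]'; python3 plan.py .6136,.0109,.0705,2.222; python3 -c "
from h import *
c=shot('wrist','w9.png');o=ctrl.get_obs();p=o['position'];print(p)
W=world(c);w=W[(W[...,2]>.06)&(W[...,2]<.1)&(np.hypot(W[...,0]-.6128,W[...,1]-.0115)<.02)];print(len(w),w.mean(0) if len(w) else 0)
im=cv2.imread('pics/w9.png')[140:300,170:350]; cv2.imwrite('pics/w9c.png',cv2.resize(im,None,fx=4,fy=3.7,interpolation=cv2.INTER_CUBIC))
"
```

```text
clock: 19.4
position: [0.6158, 0.0098, 0.0898]
tool_rot: [1.394, 2.815, 0.0]
force: [-0.0, -0.4, -1.6]
opening: 0.471
t 19.4 p [0.6158 0.0098 0.0898] psi 2.222 tilt [ 0.0002 -0.    ] open 0.471 F [-0.  -0.4 -1.6] j6 -0.72
now-axes [ 2.2 -1.1 19.3] spin -0.0 after-spin axes [ 2.2 -1.1 19.3]
[0.61576808 0.00980532 0.089761  ]
550 [0.61028895 0.01462682 0.07967319]
```

View pics/w9c.png

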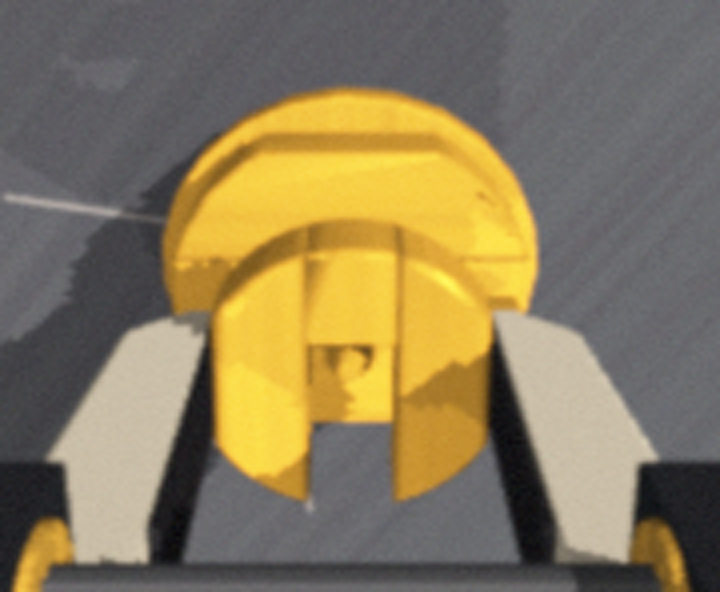

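The stem tip is now visible in the slot (crop column 352, slot 307–393): centred, no contact. Lower fully.

```bash
python3 -m inch '[[[1,0,0,4,0],[1,0,0,5,0],[1,0,0,4,0],[1,0,0,2,0],[1,0,0,1,0],[1,0,0,0.7,0],[1,0,0,0.6,0],[1,0,0,0.4,0],[1,0,0,0,0],[1,0,0,0,0]]]'; python3 plan.py
```

```text
clock: 20.7
position: [0.6157, 0.0098, 0.072]
tool_rot: [1.394, 2.815, 0.0]
force: [-0.6, -0.1, -2.2]
opening: 0.472
t 20.7 p [0.6157 0.0098 0.072 ] psi 2.222 tilt [ 0. -0.] open 0.472 F [-0.6 -0.1 -2.2] j6 -0.72
```

```bash
python3 -m inch '[[[1,0,0,0.5,0],[1,0,0,0.4,0],[1,0,0,0.3,0],[1,0,0,0.2,0],[1,0,0,0.2,0],[1,0,0,0.1,0],[1,0,0,0,0],[1,0,0,0,0],[1,0,0,0,0],[1,0,0,0,0]]]'; python3 plan.py
```

```text
clock: 21.95
position: [0.6158, 0.0098, 0.0706]
tool_rot: [1.394, 2.815, 0.0]
force: [-3.8, 0.5, 5.1]
opening: 0.467
t 21.95 p [0.6158 0.0098 0.0706] psi 2.222 tilt [ 0.0003 -0.    ] open 0.467 F [-3.8  0.5  5.1] j6 -0.72
```

Contact. Release and rise.

```bash
python3 -m inch '[[[0,0,0,0,0],[0,0,0,0,0],[0,0,0,0,0],[0,0,0,0,0],[0,0,0,0,0],[0,0,0,-5,0],[0,0,0,-15,0],[0,0,0,-20,0],[0,0,0,-20,0],[0,0,0,0,0]]]';  python3 -c "
from h import *
c=shot('wrist','w10.png');o=ctrl.get_obs();p=o['position'];print(p)
print(raster_fit(c,.082,(.615,.012),False))
im=cv2.imread('pics/w10.png'); cv2.imwrite('pics/w10c.png',cv2.resize(im,(720,540)))
"; python3 plan.py .4464,.1667,.13,1.306
```

```text
clock: 23.2
position: [0.6178, 0.0097, 0.1339]
tool_rot: [1.392, 2.811, 0.003]
force: [-0.2, 0.5, -0.8]
opening: 0.998
[0.6167997  0.00973434 0.13208682]
(np.float64(0.6149974555578035), np.float64(0.011331558798087072), np.float64(-0.925118866388239), np.float64(0.01259602611266564))
t 23.25 p [0.6168 0.0097 0.1321] psi 2.222 tilt [ 0.0031 -0.0002] open 1.002 F [ 0.6  0.3 -0.5] j6 -0.72
now-axes [228.1 -40.4   1.5] spin 0.916 after-spin axes [ 106.9 -205.5    1.5]
```

View pics/w10c.png

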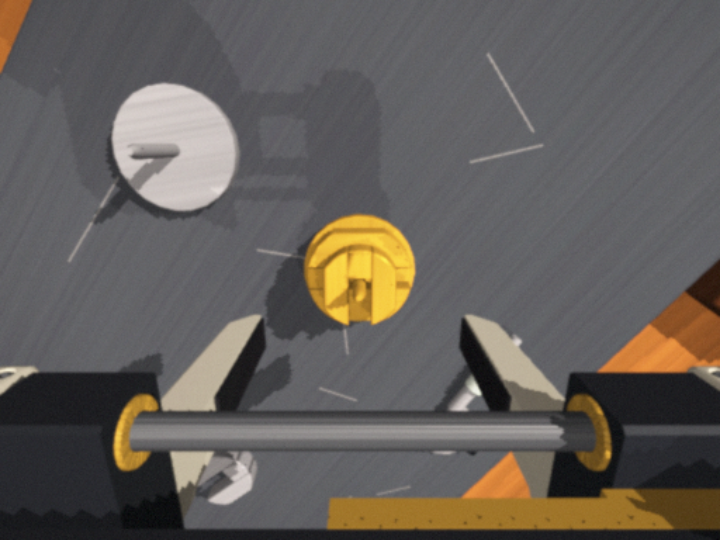

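Brass pair done (small at yaw −0.925, large at 0.653, crossing 90°). Now steel_large.

```bash
python3 -m inch '[[[0,0,0,0,0.183],[0,0,0,0,0.183],[0,0,0,0,0.183],[0,0,0,0,0.183],[0,0,0,0,0.184],[0,15,-28.8,0,0],[0,24,-46,0,0],[0,25,-48,0,0],[0,22,-42.3,0,0],[0,13,-25,0,0]]]'; python3 -m inch '[[[0,6,-11.5,0,0],[0,2,-4,0,0],[0,0,0,0,0],[0,0,0,0,0],[0,0,0,0,0],[0,0,0,0,0],[0,0,0,0,0],[0,0,0,0,0],[0,0,0,0,0],[0,0,0,0,0]]]'; python3 -c "
from h import *
c=shot('wrist','w11.png');o=ctrl.get_obs();p=o['position'];print(p)
print(raster_fit(c,.0555,(.4464,.1667),True))
"; python3 plan.py .4464,.1667,.0435,1.306
```

```text
clock: 24.5
position: [0.4558, 0.1563, 0.1292]
tool_rot: [-2.494, -1.909, 0.002]
force: [1.1, -0.3, -0.1]
opening: 1.002
clock: 25.75
position: [0.4453, 0.167, 0.1302]
tool_rot: [2.495, 1.909, 0.0]
force: [-0.2, -0.1, -0.4]
opening: 0.999
[0.44529329 0.16698003 0.13026524]
(np.float64(0.44808938734811066), np.float64(0.16822523980154666), np.float64(-1.849120388190869), np.float64(0.005051646974373798))
t 25.8 p [0.4453 0.167  0.1303] psi 1.306 tilt [0.0001 0.    ] open 0.996 F [ 0.7 -0.2  0.2] j6 0.52
now-axes [ 0.   1.1 86.8] spin -0.0 after-spin axes [ 0.   1.1 86.8]
```

View pics/w11.png

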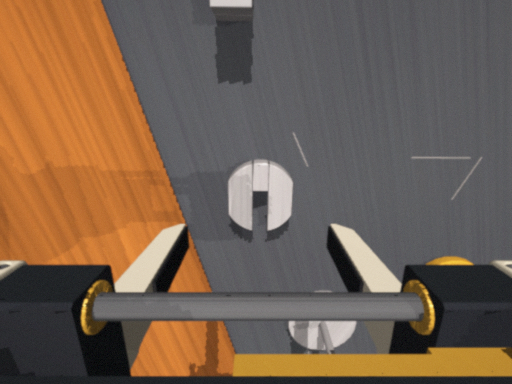

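Steel_large at (260,198), slot down, aligned. Grip.

```bash
python3 -m inch '[[[0,0.5,1.7,20,0.01],[0,0,0,24,0],[0,0,0,22,0],[0,0,0,13,0],[0,0,0,5,0],[0,0,0,2,0],[0,0,0,0,0],[1,0,0,0,0],[1,0,0,0,0],[1,0,0,0,0]]]'; python3 -m inch '[[[1,0,0,0,0],[1,0,0,0,0],[1,0,0,0,0],[1,0,0,-5,0],[1,0,0,-15,0],[1,0,0,-25,0],[1,0,0,-25,0],[1,0,0,-25,0],[1,0,0,-15,0],[1,0,0,0,0]]]'; python3 plan.py .4745,.0048,.14,1.296
```

```text
clock: 27.05
position: [0.4472, 0.167, 0.0444]
tool_rot: [2.505, 1.896, 0.0]
force: [-0.1, -0.2, 0.2]
opening: 0.723
clock: 28.3
position: [0.448, 0.1672, 0.1557]
tool_rot: [2.504, 1.895, 0.004]
force: [-0.6, -0.7, -4.5]
opening: 0.643
t 28.3 p [0.448  0.1672 0.1557] psi 1.296 tilt [0.0027 0.0007] open 0.643 F [-0.6 -0.7 -4.5] j6 0.52
now-axes [-149.1   69.6   15.7] spin -0.0 after-spin axes [-149.2   69.6   15.7]
```

```bash
python3 -m inch '[[[1,-12,5.7,2,0],[1,-24,11.4,4,0],[1,-30,14.2,4,0],[1,-30,14.2,4,0],[1,-26,12.3,4,0],[1,-17,8,4,0],[1,-8,3.8,4,0],[1,-3,1.4,3,0],[1,0,0,2,0],[1,0,0,0,0]]]'; python3 -m inch '[[[1,0,0,5,0],[1,0,0,5,0],[1,0,0,2,0],[1,0,0,0,0],[1,0,0,0,0],[1,0,0,0,0],[1,0,0,0,0],[1,0,0,0,0],[1,0,0,0,0],[1,0,0,0,0]]]'; python3 plan.py .476,.004,.054,1.296; python3 -c "
from h import *
c=shot('wrist','w12.png');o=ctrl.get_obs();p=o['position'];print(p)
for z in(.0105,.0115,.0125): print(raster_fit(c,p[2]+z,p[:2],True))
W=world(c);b=W[(abs(W[...,2]-.05)<.004)&(np.hypot(W[...,0]-.4745,W[...,1]-.005)<.048)];print(len(b),cv2.minEnclosingCircle((b[:,:2]*1000).astype(np.float32)))
im=cv2.imread('pics/w12.png')[130:300,160:360]; cv2.imwrite('pics/w12c.png',cv2.resize(im,None,fx=3.5,fy=3.5,interpolation=cv2.INTER_CUBIC))
"
```

```text
clock: 29.55
position: [0.4744, 0.0039, 0.123]
tool_rot: [-2.504, -1.897, 0.0]
force: [-0.9, -0.0, -3.8]
opening: 0.639
clock: 30.8
position: [0.4747, 0.0033, 0.1112]
tool_rot: [-2.505, -1.896, 0.0]
force: [-0.1, -0.1, -3.7]
opening: 0.642
t 30.8 p [0.4747 0.0033 0.1112] psi 1.296 tilt [-0.  0.] open 0.642 F [-0.1 -0.1 -3.7] j6 0.17
now-axes [ 1.   1.1 57.2] spin -0.0 after-spin axes [ 1.   1.1 57.2]
[0.4746669  0.0033542  0.11125075]
(np.float64(0.4750689864483378), np.float64(0.004837766547643809), np.float64(-1.8488191491303338), np.float64(0.037085624728297066))
(np.float64(0.47515934133087434), np.float64(0.005217913507273508), np.float64(-1.8542751005463345), np.float64(0.03316615072118705))
(np.float64(0.47531706699620474), np.float64(0.005554313093183275), np.float64(-1.8570644032491421), np.float64(0.03346531771036507))
2138 ((476.2161865234375, 4.8106913566589355), 37.97738265991211)
```

View pics/w12c.png

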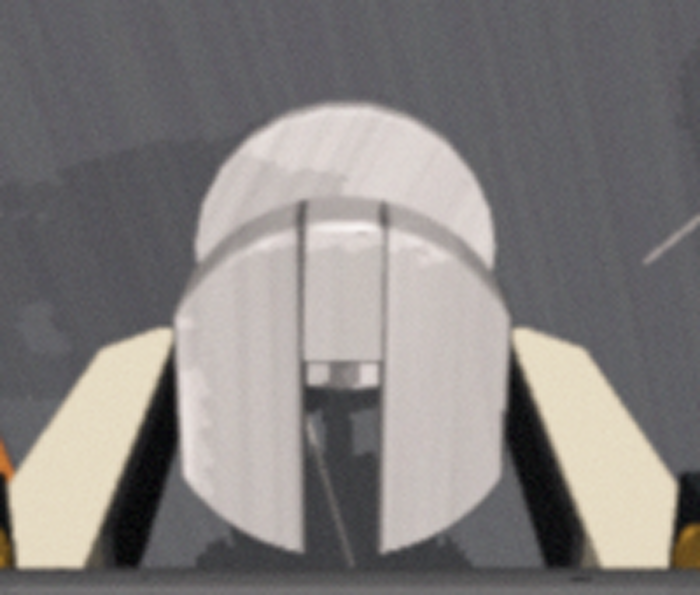

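```bash
python3 -m inch '[[[1,0,1.1,4,0],[1,0,0,4,0],[1,0,0,3,0],[1,0,0,3,0],[1,0,0,3,0],[1,0,0,2,0],[1,0,0,0,0],[1,0,0,0,0],[1,0,0,0,0],[1,0,0,0,0]]]'; python3 plan.py .476,.004,.0545,1.296; python3 -c "
from h import *
c=shot('wrist','w13.png')
im=cv2.imread('pics/w13.png')[130:300,160:360]; cv2.imwrite('pics/w13c.png',cv2.resize(im,None,fx=3.5,fy=3.5,interpolation=cv2.INTER_CUBIC))
"
```

```text
clock: 32.1
position: [0.4758, 0.003, 0.0924]
tool_rot: [2.505, 1.896, 0.0]
force: [-0.3, -0.1, -4.8]
opening: 0.639
t 32.1 p [0.4758 0.003  0.0924] psi 1.296 tilt [ 0.0002 -0.    ] open 0.639 F [-0.3 -0.1 -4.8] j6 0.17
now-axes [ 1.  -0.1 37.9] spin -0.0 after-spin axes [ 1.  -0.1 37.9]
```

View pics/w13c.png

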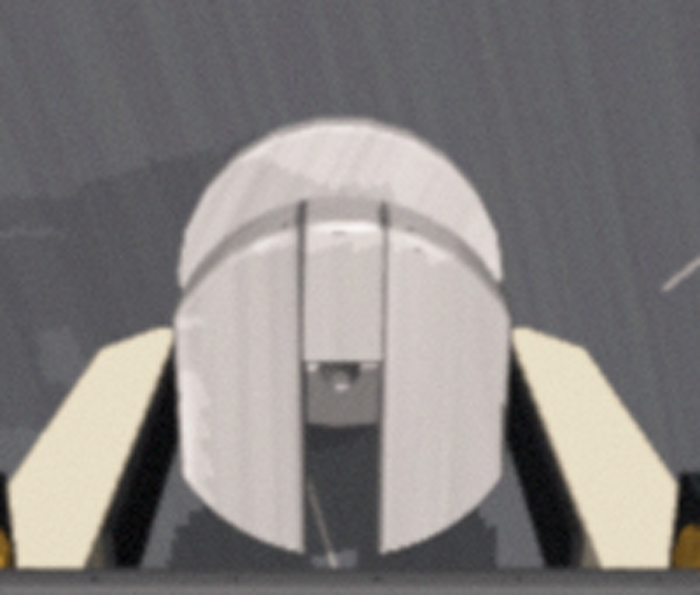

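Stem tip at crop (342,378), slot 304–382: centred. Lower.

```bash
python3 -m inch '[[[1,0,0,6,0],[1,0,0,10,0],[1,0,0,9,0],[1,0,0,6,0],[1,0,0,3,0],[1,0,0,1,0],[1,0,0,0.7,0],[1,0,0,0.3,0],[1,0,0,0,0],[1,0,0,0,0]]]';python3 -m inch '[[[1,0,0,0.4,0],[1,0,0,0.4,0],[1,0,0,0.3,0],[1,0,0,0.3,0],[1,0,0,0.2,0],[1,0,0,0.1,0],[1,0,0,0,0],[1,0,0,0,0],[1,0,0,0,0],[1,0,0,0,0]]]'; python3 plan.py
```

```text
clock: 33.4
position: [0.4758, 0.003, 0.0564]
tool_rot: [2.505, 1.896, 0.0]
force: [-0.9, -0.2, -3.5]
opening: 0.641
clock: 34.65
position: [0.4757, 0.003, 0.0545]
tool_rot: [2.505, 1.896, -0.0]
force: [0.2, -0.5, -3.9]
opening: 0.643
t 34.65 p [0.4757 0.003  0.0545] psi 1.296 tilt [-0. -0.] open 0.643 F [ 0.2 -0.5 -3.9] j6 0.17
```

```bash
python3 -m inch '[[[1,0,0,0.3,0],[1,0,0,0.2,0],[1,0,0,0.2,0],[1,0,0,0.1,0],[1,0,0,0.1,0],[1,0,0,0,0],[1,0,0,0,0],[1,0,0,0,0],[1,0,0,0,0],[1,0,0,0,0]]]'; python3 plan.py
```

```text
clock: 35.9
position: [0.4758, 0.003, 0.0543]
tool_rot: [2.505, 1.896, -0.0]
force: [-5.2, -0.0, 7.3]
opening: 0.646
t 35.9 p [0.4758 0.003  0.0543] psi 1.296 tilt [-0. -0.] open 0.646 F [-5.2 -0.   7.3] j6 0.17
```

Contact. Release, rise.

```bash
python3 -m inch '[[[0,0,0,0,0],[0,0,0,0,0],[0,0,0,0,0],[0,0,0,0,0],[0,0,0,-5,0],[0,0,0,-15,0],[0,0,0,-25,0],[0,0,0,-25,0],[0,0,0,-5,0],[0,0,0,0,0]]]';  python3 -c "
from h import *
c=shot('wrist','w14.png');o=ctrl.get_obs();p=o['position'];print(p)
print(raster_fit(c,.066,(.476,.005),True))
"; python3 plan.py .632,-.1962,.13,1.317
```

```text
clock: 37.15
position: [0.476, 0.003, 0.129]
tool_rot: [2.504, 1.895, 0.001]
force: [-0.3, 0.5, 0.2]
opening: 0.999
[0.47543181 0.00305338 0.12817395]
(np.float64(0.47627073748588417), np.float64(0.004484610999103432), np.float64(-1.85044921287275), np.float64(0.010283322262018217))
t 37.2 p [0.4754 0.0031 0.1282] psi 1.296 tilt [-0.0004  0.    ] open 1.0 F [-0.1 -0.3 -0.1] j6 0.17
now-axes [-149.2  204.8   -1.9] spin -0.021 after-spin axes [-153.6  201.6   -1.9]
```

View pics/w14.png

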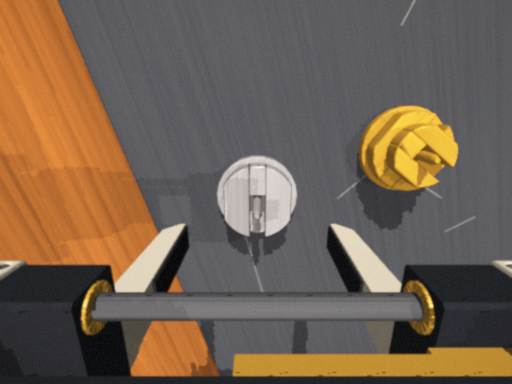

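Steel_large seated, centred at (257,195). On to steel_small.

```bash
python3 -m inch '[[[0,0,0,-2,-0.021],[0,-15,19.7,0,0],[0,-26,34.1,0,0],[0,-30,39.4,0,0],[0,-30,39.4,0,0],[0,-27,35.4,0,0],[0,-16,21,0,0],[0,-7,9.2,0,0],[0,-2.6,3.4,0,0],[0,0,0,0,0]]]'; python3 -m inch '[[[0,0,0,0,0],[0,0,0,0,0],[0,0,0,0,0],[0,0,0,0,0],[0,0,0,0,0],[0,0,0,0,0],[0,0,0,0,0],[0,0,0,0,0],[0,0,0,0,0],[0,0,0,0,0]]]'; python3 -c "
from h import *
c=shot('wrist','w15.png');o=ctrl.get_obs();p=o['position'];print(p)
print(raster_fit(c,.0555,(.631,-.196),False))
"; python3 plan.py .632,-.196,.0435,1.317
```

```text
clock: 38.45
position: [0.6319, -0.1956, 0.1304]
tool_rot: [-2.484, -1.923, 0.0]
force: [-1.0, -0.1, 0.0]
opening: 1.001
clock: 39.7
position: [0.6323, -0.1963, 0.1306]
tool_rot: [2.485, 1.922, -0.0]
force: [-0.3, -0.1, -0.2]
opening: 0.998
[ 0.63226722 -0.19625354  0.1306418 ]
(np.float64(0.632580075828266), np.float64(-0.1954886430928366), np.float64(-1.8234943435594586), np.float64(0.00875664097760693))
t 39.75 p [ 0.6323 -0.1963  0.1306] psi 1.317 tilt [-0.  0.] open 1.0 F [-0.7  0.5  0.2] j6 -0.12
now-axes [ 0.2 -0.3 87.1] spin -0.0 after-spin axes [ 0.2 -0.3 87.1]
```

View pics/w15.png

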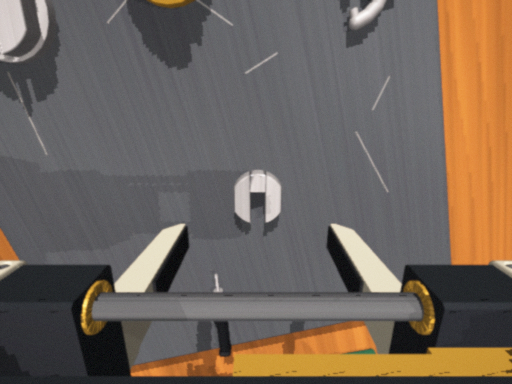

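Steel_small at (257,196), aligned. Grip, lift and turn.

```bash
python3 -m inch '[[[0,0,0,20,0],[0,0,0,24,0],[0,0,0,22,0],[0,0,0,13,0],[0,0,0,5,0],[0,0,0,2.5,0],[0,0,0,0,0],[1,0,0,0,0],[1,0,0,0,0],[1,0,0,0,0]]]'; python3 -m inch '[[[1,0,0,0,0],[1,0,0,0,0],[1,0,0,0,0],[1,0,0,-5,0],[1,0,0,-15,0],[1,0,0,-25,-0.12],[1,0,0,-25,-0.17],[1,0,0,-25,-0.17],[1,0,0,-15,-0.17],[1,0,0,0,-0.17]]]'; python3 plan.py .476,.003,.155,2.862
```

```text
clock: 41.0
position: [0.6324, -0.1964, 0.0444]
tool_rot: [2.485, 1.922, 0.0]
force: [0.3, -0.2, -0.3]
opening: 0.726
clock: 42.25
position: [0.6337, -0.1969, 0.1579]
tool_rot: [1.53, 2.738, 0.001]
force: [0.1, -0.1, -2.6]
opening: 0.471
t 42.25 p [ 0.6337 -0.1969  0.1579] psi 2.122 tilt [ 0.0045 -0.0018] open 0.471 F [ 0.1 -0.1 -2.6] j6 -0.93
now-axes [252.9 -29.6   1.9] spin -0.74 after-spin axes [206.7 148.6   1.9]
```

```bash
python3 -m inch '[[[1,0,0,0,-0.185],[1,0,0,0,-0.185],[1,0,0,0,-0.185],[1,0,0,0,-0.185],[1,18,13,0,0],[1,32,23,0,0],[1,38,27.3,0,0],[1,38,27.3,0,0],[1,34,24.4,0,0],[1,25,18,0,0]]]'; python3 -m inch '[[[1,14,10,2,0],[1,6,4.4,5,0],[1,1.7,1.2,8,0],[1,0,0,10,0],[1,0,0,8,0],[1,0,0,5,0],[1,0,0,2,0],[1,0,0,0,0],[1,0,0,0,0],[1,0,0,0,0]]]';  python3 plan.py .476,.003,.0705,2.862; python3 -c "
from h import *
c=shot('wrist','w16.png');o=ctrl.get_obs();p=o['position'];print(p)
for z in(.0115,.0125): print(raster_fit(c,p[2]+z,p[:2],False))
W=world(c);b=W[(abs(W[...,2]-.066)<.004)&(np.hypot(W[...,0]-.4745,W[...,1]-.005)<.044)];print(len(b),cv2.minEnclosingCircle((b[:,:2]*1000).astype(np.float32)))
b=W[(abs(W[...,2]-.05)<.004)&(np.hypot(W[...,0]-.4745,W[...,1]-.005)<.044)];print(len(b),cv2.minEnclosingCircle((b[:,:2]*1000).astype(np.float32)))
im=cv2.imread('pics/w16.png')[130:300,160:360]; cv2.imwrite('pics/w16c.png',cv2.resize(im,None,fx=3.5,fy=3.5,interpolation=cv2.INTER_CUBIC))
"
```

```text
clock: 43.5
position: [0.4913, -0.0154, 0.1554]
tool_rot: [0.445, 3.108, 0.0]
force: [-0.0, 0.4, -1.3]
opening: 0.468
clock: 44.75
position: [0.4759, 0.0044, 0.1145]
tool_rot: [0.446, 3.109, 0.0]
force: [0.2, -0.1, -1.8]
opening: 0.472
t 44.75 p [0.4759 0.0044 0.1145] psi 2.857 tilt [ 0.0006 -0.0001] open 0.472 F [ 0.2 -0.1 -1.8] j6 -1.38
now-axes [-0.5 -1.3 44. ] spin -0.005 after-spin axes [-0.5 -1.3 44. ]
[0.47579595 0.00439866 0.11439131]
(np.float64(0.47487835951268437), np.float64(0.004882694678447366), np.float64(-0.2967449503714468), np.float64(0.05108430087548937))
(np.float64(0.4745466636815807), np.float64(0.0050011310461643), np.float64(-0.29772603977342826), np.float64(0.04714371454762103))
2234 ((475.85955810546875, 3.831709861755371), 34.132179260253906)
1019 ((475.6517639160156, 4.866084575653076), 37.9160270690918)
```

View pics/w16c.png

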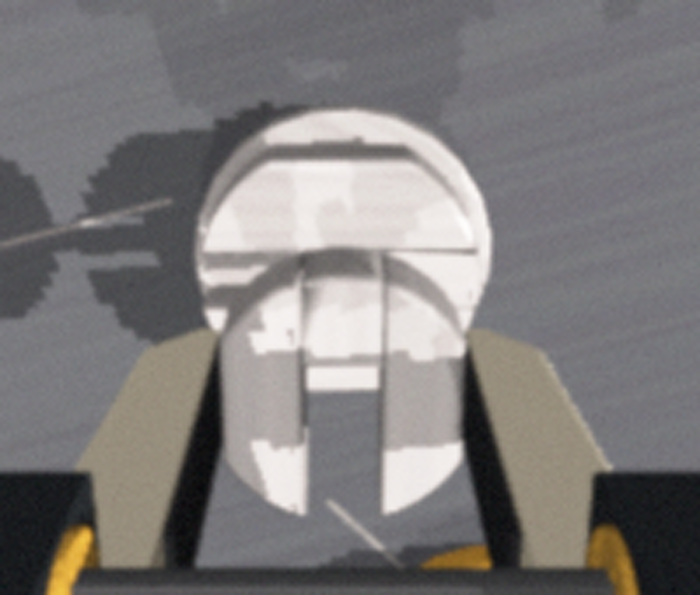

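```bash
python3 -m inch '[[[1,-1,0,4,-0.005],[1,0,0,5,0],[1,0,0,4,0],[1,0,0,3,0],[1,0,0,3,0],[1,0,0,3,0],[1,0,0,2,0],[1,0,0,0,0],[1,0,0,0,0],[1,0,0,0,0]]]'; python3 plan.py .476,.003,.0705,2.862; python3 -c "
from h import *
c=shot('wrist','w17.png')
im=cv2.imread('pics/w17.png')[130:300,160:360]; cv2.imwrite('pics/w17c.png',cv2.resize(im,None,fx=3.5,fy=3.5,interpolation=cv2.INTER_CUBIC))
"
```

```text
clock: 46.05
position: [0.4767, 0.0041, 0.0903]
tool_rot: [0.438, 3.111, 0.0]
force: [0.8, -0.8, -1.4]
opening: 0.468
t 46.05 p [0.4767 0.0041 0.0903] psi 2.862 tilt [ 0.0004 -0.    ] open 0.468 F [ 0.8 -0.8 -1.4] j6 -1.39
now-axes [ 0.4 -1.3 19.8] spin -0.0 after-spin axes [ 0.4 -1.3 19.8]
```

View pics/w17c.png

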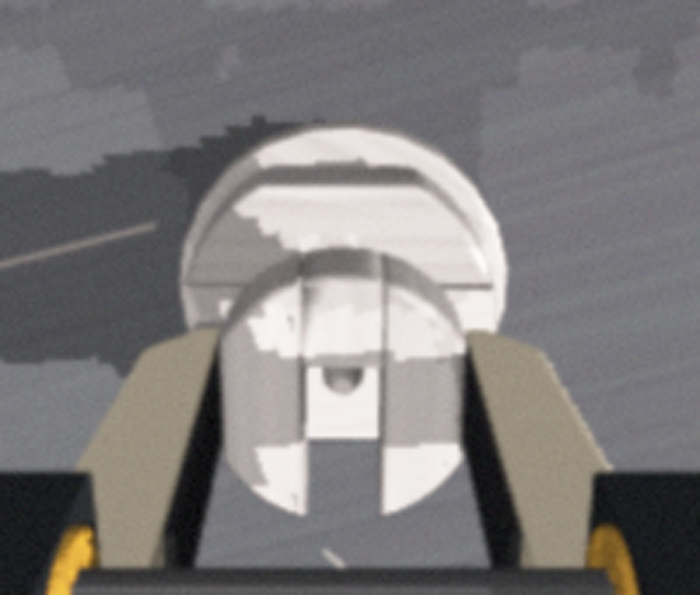

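Stem tip at crop (343,380), slot 305–382: centred. Lower.

```bash
python3 -m inch '[[[1,0,0,4,0],[1,0,0,5,0],[1,0,0,4,0],[1,0,0,2,0],[1,0,0,1.5,0],[1,0,0,1,0],[1,0,0,0.6,0],[1,0,0,0.3,0],[1,0,0,0,0],[1,0,0,0,0]]]'; python3 -m inch '[[[1,0,0,0.4,0],[1,0,0,0.4,0],[1,0,0,0.3,0],[1,0,0,0.2,0],[1,0,0,0,0],[1,0,0,0,0],[1,0,0,0,0],[1,0,0,0,0],[1,0,0,0,0],[1,0,0,0,0]]]'; python3 plan.py
```

```text
clock: 47.35
position: [0.4766, 0.0041, 0.0718]
tool_rot: [0.438, 3.111, 0.0]
force: [-0.3, 0.1, -1.0]
opening: 0.47
clock: 48.6
position: [0.4766, 0.0041, 0.0704]
tool_rot: [-0.438, -3.111, -0.0]
force: [-0.1, -0.1, -1.8]
opening: 0.471
t 48.6 p [0.4766 0.0041 0.0704] psi 2.862 tilt [-0.  0.] open 0.471 F [-0.1 -0.1 -1.8] j6 -1.39
```

```bash
python3 -m inch '[[[1,0,0,0.3,0],[1,0,0,0.2,0],[1,0,0,0.2,0],[1,0,0,0,0],[1,0,0,0,0],[1,0,0,0,0],[1,0,0,0,0],[1,0,0,0,0],[1,0,0,0,0],[1,0,0,0,0]]]'
```

```text
clock: 49.85
position: [0.4766, 0.0041, 0.07]
tool_rot: [0.438, 3.111, -0.0]
force: [-4.4, 0.5, 5.9]
opening: 0.466
```

```bash
python3 -m inch '[[[0,0,0,0,0],[0,0,0,0,0],[0,0,0,0,0],[0,0,0,0,0],[0,0,0,0,0],[0,0,0,-5,0],[0,0,0,-15,0],[0,0,0,-20,0],[0,0,0,-20,0],[0,0,0,0,0]]]';  python3 -c "
from h import *
c=shot('wrist','w18.png')
print(raster_fit(c,.082,(.476,.005),False))
"; python3 -m inch '[[[0,0,-10,-10,0],[0,0,-20,-15,0],[0,0,-35,-15,0],[0,0,-40,-15,0],[0,0,-40,-10,0],[0,0,-40,0,0],[0,0,-35,0,0],[0,0,-20,0,0],[0,0,-10,0,0],[0,0,0,0,0]]]'; python3 -m inch '[[[0,0,0,0,0],[0,0,0,0,0],[0,0,0,0,0],[0,0,0,0,0],[0,0,0,0,0],[0,0,0,0,0],[0,0,0,0,0],[0,0,0,0,0],[0,0,0,0,0],[0,0,0,0,0]]]'; python3 -c "
from h import *
c=shot('top','t2.png'); shot('scene','s2.png')
for g in((.6128,.0115),(.4745,.005)): print(raster_fit(c,.0815,g,False))
W=world(c)
for g in((.6128,.0115),(.4745,.005)):
  n=np.hypot(W[...,0]-g[0],W[...,1]-g[1])<.036; z=W[...,2][n]; print(np.median(z[(z>.074)&(z<.088)]),np.median(z[(z>.058)&(z<.074)]))
for n in ('t2','s2'):
  im=cv2.imread('pics/%s.png'%n); cv2.imwrite('pics/%sc.png'%n,cv2.resize(im,(768,576),interpolation=cv2.INTER_CUBIC))
"
```

```text
clock: 51.1
position: [0.4785, 0.0039, 0.1326]
tool_rot: [0.437, 3.106, 0.0]
force: [-0.5, -0.1, 0.8]
opening: 0.998
(np.float64(0.47599933748913964), np.float64(0.004602017626086729), np.float64(-0.2796143076256608), np.float64(0.015904053683639476))
clock: 52.4
position: [0.4072, -0.2364, 0.1945]
tool_rot: [-0.44, -3.11, -0.001]
force: [0.7, 0.6, -0.2]
opening: 0.997
clock: 53.65
position: [0.4075, -0.2362, 0.1947]
tool_rot: [-0.438, -3.111, -0.0]
force: [0.1, -0.2, 0.1]
opening: 1.002
(np.float64(0.6136317084601242), np.float64(0.010622095927695464), np.float64(-0.9226642232230707), np.float64(0.013509559363231914))
(np.float64(0.47543421828465293), np.float64(0.004442904860389853), np.float64(-0.28752880868389413), np.float64(0.010693555589025254))
0.08134537668101988 0.06519097707515875
0.08130040018078999 0.06508074400747749
```

View pics/w18.png

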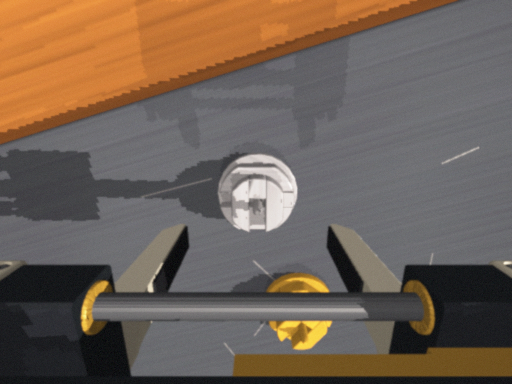

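View pics/t2c.png

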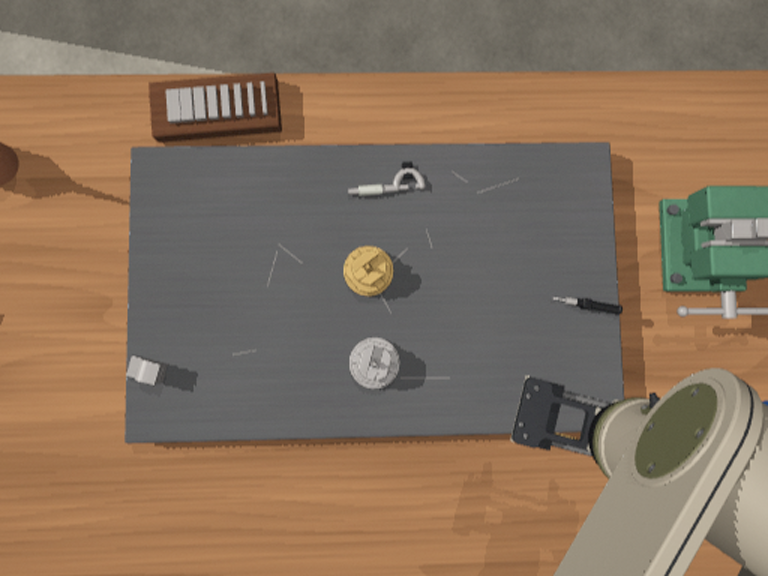

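View pics/s2c.png

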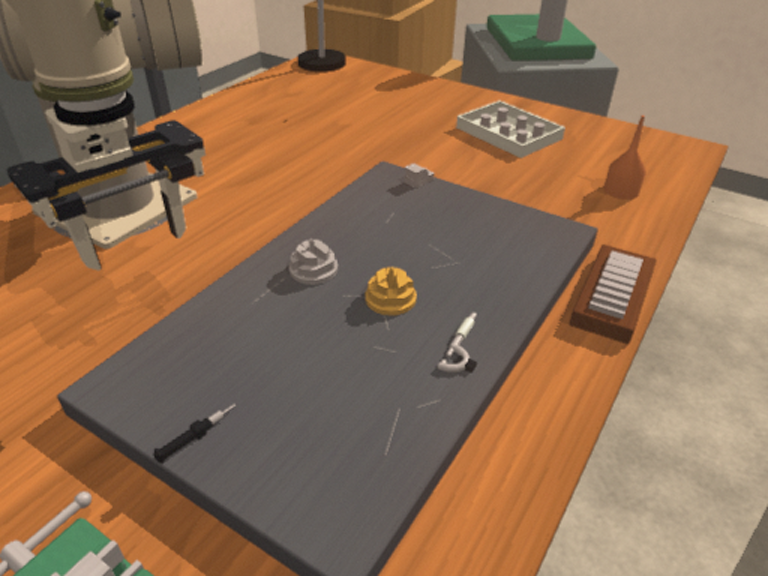

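Both stacks stand complete at (368,270) and (374,362) in the enlarged top view. The micrometer, block and chuck haven't moved, and the gripper is clear.

```bash
python3 -c "
from bench import ctrl
print(ctrl.hand_in())"
```

```text
the job is handed in; nothing more can be done
None
```

Both carriers are loaded and the job is handed in at about 54 s of the 120 s allowed. I lowered each weight over its stem until the force reading showed contact, then released it.

Last checks:

| Check | Brass | Steel | Limit |
|---|---|---|---|
| Small weight off the stem axis (top camera) | about 1–2 mm | about 1 mm | 10 mm |
| Slots cross at (wrist-camera fits) | about 90° | about 90° | 60–120° |
| Top of small weight (nominal z = 82 mm) | 81.3 mm | 81.3 mm | ±4 mm |
| Top of large weight (nominal z = 66 mm) | 65.2 mm | 65.1 mm | ±4 mm |

- **Other items:** by eye, the micrometer, radius block and pin chuck are where they started in the top view. I did not measure them again.
- **Arm:** the gripper is open and well clear of everything.
- **Not measured:** I did not measure the tilt or speed of the weights. The pictures show them flat and still.
- **Disagreement:** the wrist and top cameras differed by up to 3 mm in absolute position, so I centred each weight on its stem by comparing both within the same wrist picture.
- **Failed checks:** none.

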